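Lock the two tiers of the media organizer with its connector pin

TASK

The two tiers of the smoke-grey organizer only sit loosely on each other: lock them together with the orange-knobbed connector pin. Pull the pin up out of its parking hole, put its tip through the long slot in the same side flange, feel gently along the slot for the hole hidden in the rail of the tier below until the tip drops in, then let the pin go fully home, upright, with its collar flat on the flange, and release it. Press only lightly with the pin (the plastic cracks) and leave everything else on the cabinet where it is.

Things in the scene. Friction and masses are not known exactly. Their poses are not given: they have to be found in the camera images.
- organizer: smoke-grey two-tier stacking organizer, trays 190 (x) by 150 (y) mm, fixed in place on rubber feet that give 1 mm for 8 N of downward load. Origin on the cabinet top under the upper tray's centre; z up, low front at -x. Along its -y side the upper tier carries a level flange 190 mm long, 48 wide, 10 thick, top face 105 mm up, level with the rim, centre line y = -99 mm. Only the pin stands higher
- slot (a point): centre of the flange's slot, on the flange's top face (organizer x = 40, y = -99, z = 105 mm). Axes as the organizer's; the slot runs along x. Countersunk mouth 74 mm long, 22 wide, narrowing over the upper 5 mm to a straight throat 64 mm long, 12.5 wide through the lower 5 mm
- rail_face (a point): point below the slot's centre, 14 mm under the flange's top, level with the flat top of the lower tier's rigid black rail. The rail has one blind round hole, 12 mm wide (1 mm lead-in), 26 mm deep, on the slot's centre line. The lower tier was set down by eye: the hole lies up to 23 mm either way of this point along x, unmeasured. The rail does not shift under the pin
- park (a point): centre of the round parking hole (13 mm wide, right through the flange), on the flange's top face (organizer x = -62, y = -99, z = 105 mm)
- pin: loose connector pin, about 60 g, at the start in the parking hole, collar on the flange. Origin at its lower tip, z up along it: steel shank 10 mm thick from 0 to 38 mm (lowest 1.5 mm tapering to 8.4 mm), orange collar 30 mm wide from 38 to 42, orange round knob 20 mm wide from 42 to 70 mm. Tip is 38 mm below the flange's top when home, 14 mm below when stopped on the rail
- console: silver game console 200 x 270 x 60 mm with a sprung cartridge slot on top; bystander. Origin under its centre
- cartridge_a: blue cartridge 75 x 105 x 16 mm lying on the cabinet; bystander. Origin under its centre
- cartridge_b: blue cartridge 75 x 105 x 16 mm lying in the upper tier; bystander. Origin under its centre
- coaster: dark green hard silicone coaster, round, 96 mm wide, 6 mm high; bystander. Origin under its centre
- bowl: white porcelain bowl, empty, 136 mm wide, 55 mm high; bystander. Origin under its centre
- remote: black remote control 165 x 44 x 17 mm lying flat; bystander. Origin under its centre

How it is judged (in metres and radians):
On the way, in this order (a step that is already met when the one before it is completed fails the run):
1. the pin is pulled clear of the parking hole (z of pin in the frame of slot above 0.003 m), for 0.1 s.
2. the held pin's tip is put through the slot (z of pin in the frame of slot below -0.009 m and x of pin in the frame of slot between -0.029 and 0.029 m and y of pin in the frame of slot between -0.006 and 0.006 m and contact force between the fingers and pin above 1 N), for 0.1 s.
At the end, for the whole second after the job is handed in: the pin stands at rest in the slot, its tip more than 35.5 mm below the flange's top (collar within 2.5 mm of the flange) and within 29 mm along and 6 mm across of the slot's centre, upright within 0.08 rad, and released (z of pin in the frame of slot below -0.0355 m and x of pin in the frame of slot between -0.029 and 0.029 m and y of pin in the frame of slot between -0.006 and 0.006 m and angle between pin's own z axis and vertical below 0.08 rad and linear speed of pin below 0.02 m/s); the robot touches nothing.
It fails at once if the pin pressed against the organizer with more than 25 N (contact force between pin and organizer above 25 N).
It fails at once if the robot pressed against the organizer with more than 25 N (contact force between any of the fingers, the arm and organizer above 25 N).
It fails at once if a bystander moved more than 15 mm (distance of any of console, cartridge_a, cartridge_b, coaster, bowl, remote from where it was at the start of the episode above 0.015 m).
It also fails if it takes over 64 s, if anything falls off the work surface, if the arm or the gripper's body presses on something with over 40 N, if the wrist force passes 120 N, or if a joint passes its speed limit or range.

ROBOT

A 6-joint arm with a two-finger parallel gripper is mounted at the origin on the work surface. World frame = base frame: x ahead of the robot, y to its left, z up, the work surface at z = 0. Lengths are in m, angles in degrees, forces in N, time in s.
With the tool pointing down it reaches from about 0.25 to 0.775 m from the base axis. Payload 4 kg.
Tool frame: the origin (TCP) lies midway between the tips of the shut fingers; the grasp point (between the pads) lies 19 mm behind it; z points along the fingers, y is the line along which they close (so a half turn about z gives the same grasp; the last joint's range is limited). The gripper opens to 94 mm and grips with 3 to 60 N. Pads are 16 mm wide; open, the fingers measure 119 mm over their backs; the gripper's body (75 mm by 177 mm) begins 78 mm behind the grasp point.
Start: joints at [-83.027, 4.996, 78.535, -0, 96.463, -5.907], TCP at [0.123, -0.536, 0.206] pointing down, gripper open.
Joint ranges: [-177.83, 177.83], [-43.37, 116.18], [15.69, 146.23], [-61.86, 241.86], [9.47, 152.12], [-147.06, 147.06]. Speed limits (degrees/s): [159.86, 159.86, 180, 180, 180, 180].

INTERFACE

Orientations are given as a 3x3 rotation matrix whose columns are the frame's x, y, z axes.
In Python, from rig import sensors, optics, job gives the robot as it stands. The module is installed in compiled form; this text tells all that it offers.
- The arm moves only by the tool step_arm, never from a script. Its argument "rows" is a list of rows, each a list of 7 numbers: the shift along the tool's x, y, z in m, then the turn, a rotation vector about the tool's x, y, z in degrees, then the finger opening in m, from 0 to 0.094. A call has 1 to 5 rows; each row shifts and turns the commanded pose from where the row before left it, along the tool's axes as they then stand; what a row does not reach is not made up. A row lasts 1/8 s, in which the tool goes at most 62.5 mm and 10.7 degrees, less where a joint would pass 70% of its speed; a pose out of reach is approached as far as the arm can. A call is refused whole if a number of a shift passes 0.0625 or a number of a turn 10.7, either way. A call with a gripper value outside its range is refused whole. The fingers move at their own pace and stop on an object; "newtons" is the grip in N (left out, the last holds). Time passes only in rows, so rows that do not move let the fingers close. It gives the time, the measured TCP pose, the force, the opening and the grip force at its end, in the units of the state.
- sensors.get_state(): the state, without advancing time (a new reading comes with each control period).
- optics.snapshot(name): name is "scene" or "top" or "wrist"; returns (picture, depth): 420x560x3 uint8, red, green, blue; 420x560 float32, m along the optical axis (not along the pixel's ray), 0 where there is no reading.
- optics.camera_info(name): a dict with "fx", "fy", "cx", "cy" (pixels), "dist_coeffs" ([k1, k2, p1, p2, k3] as OpenCV has them; the pictures are not rectified), "extrinsics" (4x4, takes a point from camera to world coordinates). Camera axes: x right, y down, z forward; pixel columns grow to the right and rows downward; lengths in m; the calibration is good to about 2 mm. A picture is of the moment at which its call begins: read the wrist's pose just before it. camera_info takes no time and is no camera call; for the wrist camera it gives the pose at the moment of the call.
- job.sign_off(): hands the job in; it is judged then, once.
The state is a dict: "time_s": time; "q": joint angles; "joint_vel": joint speeds; "joint_efforts": joint torques, N m; "tool_pos": TCP position; "ee_rot": TCP orientation; "ft_force": force on the tool from outside, world axes, zero at the start; "moment": the same for the moment, N m; "width": finger opening in m; "gripper_force": force on a finger pad.
Only numpy, scipy, OpenCV 4.12 (cv2) and the standard library are available. Lean on these libraries where they do the work, as an engineer would, in place of code of your own. Each camera call takes 0.05 s, during which the arm holds its last target. There are 200 camera calls.

## Working session

There is one attempt and no reset: what is moved stays moved. The work goes in short steps, Python scripts to look and compute and a tool call to move; the robot and the scene stay as the last step left them, time stands still between calls to the robot, and variables do not carry over. Pictures are saved under pics/ and viewed, at most 10 in all, crops included, and the job is handed in when it is done.

Besides the shell and the picture viewer there is one more tool, called as name(argument=value, ...) on one line, values as JSON. step_arm: Moves the arm, as the interface text tells. Its arguments: {"type":"object","properties":{"rows":{"type":"array","items":{"type":"array","items":{"type":"number"}}},"newtons":{"type":"number"}},"required":["rows"]}

```bash
mkdir -p pics
cat > h.py <<'E'
import numpy as np,cv2
from rig import sensors,optics,job
def snap(n,f):
    c=optics.camera_info(n);p,d=optics.snapshot(n);cv2.imwrite('pics/'+f+'.png',p[:,:,::-1]);np.savez('pics/'+f+'.npz',p=p,d=d,E=c['extrinsics'],K=[c['fx'],c['fy'],c['cx'],c['cy']],D=c['dist_coeffs']);return p,d,c
def world(c,u,v,z):
    K=np.array([[c['fx'],0,c['cx']],[0,c['fy'],c['cy']],[0,0,1]]);
    q=cv2.undistortPoints(np.stack([u,v],-1).reshape(-1,1,2).astype(float),K,np.array(c['dist_coeffs'],float)).reshape(-1,2)
    z=np.asarray(z).reshape(-1,1);P=np.hstack([q*z,z]);E=np.array(c['extrinsics']);return P@E[:3,:3].T+E[:3,3]
def orange(p):
    h=cv2.cvtColor(p,cv2.COLOR_RGB2HSV);return (h[...,0]>4)&(h[...,0]<22)&(h[...,1]>150)&(h[...,2]>90)
E
python3 - <<'E'
from h import *
for n in('top','scene'):
    p,d,c=snap(n,n+'0');v,u=np.nonzero(orange(p)&(d>0))
    print(n,len(u),np.round(c['extrinsics'],3).tolist(),c['fx'])
    if len(u):
        P=world(c,u,v,d[v,u]);print(u.mean(),v.mean(),P.min(0),P.max(0),np.median(P,0))
print(sensors.get_state())
E
```

```text
top 68 [[0.008, -0.992, 0.123, 0.31], [-1.0, -0.007, 0.003, 0.007], [-0.002, -0.123, -0.992, 1.374], [0.0, 0.0, 0.0, 1.0]] 419.1249003102378
277.9117647058824 202.5441176470588 [ 0.04657059 -0.00787297 -0.39519272] [0.50140634 1.20977437 0.14659014] [0.48351209 0.0044431  0.12522986]
scene 1196 [[0.427, 0.734, -0.528, 1.186], [0.904, -0.349, 0.247, -0.319], [-0.003, -0.583, -0.813, 1.162], [0.0, 0.0, 0.0, 1.0]] 543.975939691679
452.9782608695652 114.90468227424749 [-1.7429964  -0.81366458 -0.76834161] [0.60987974 1.8228613  0.33096199] [0.49756379 0.66487969 0.21953313]
{'time_s': 0.1, 'q': array([-8.30271367e+01,  5.03387592e+00,  7.86148601e+01,  7.30697970e-04,
        9.64634328e+01, -5.90756792e+00]), 'joint_vel': array([-0.02808058, -0.08227105, -0.27140088,  0.04982301, -0.00363232,
       -0.02390632]), 'joint_efforts': array([ 1.31497753e-03, -3.41254771e+01, -3.03301013e+01,  7.17894151e-02,
        3.04732681e-02, -1.00221314e-04]), 'tool_pos': array([ 0.12254056, -0.53566875,  0.2044416 ]), 'ee_rot': array([[ 9.74837093e-01,  2.22918351e-01, -2.25086652e-04],
       [ 2.22918362e-01, -9.74835177e-01,  1.94477241e-03],
       [ 2.14103074e-04, -1.94601223e-03, -9.99998084e-01]]), 'ft_force': array([-0.22692341, -0.17575209, -0.17908792]), 'moment': array([0.02035388, 0.01094501, 0.02203696]), 'gripper_force': 0.0, 'width': 0.0942642574305647}
```

View pics/top0.png

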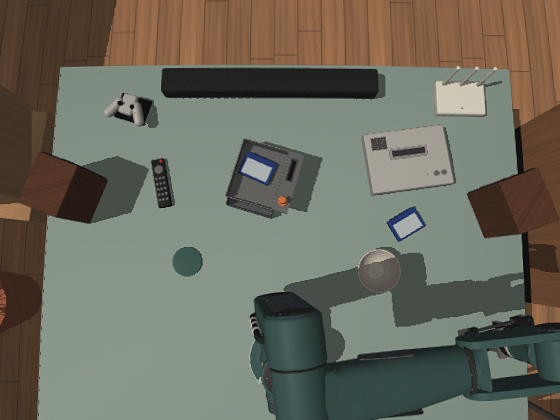

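View pics/scene0.png

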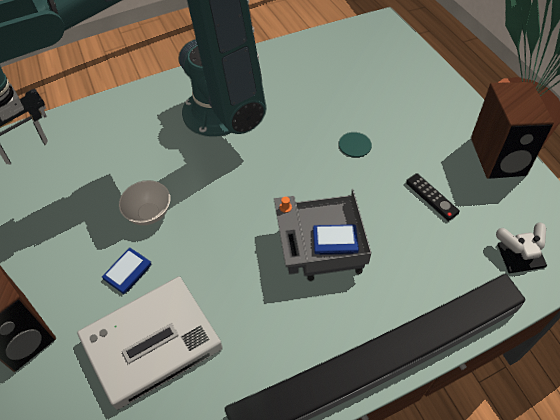

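The top view shows the pin knob at about (283,201) and the slot at (291,169). The organizer's +x therefore points away from the robot, with a yaw of about -14°. Next I'll measure these points.

```bash
cat >> h.py <<'E'
def load(f):
    z=np.load('pics/'+f+'.npz');c=dict(zip(['fx','fy','cx','cy'],z['K']));c['dist_coeffs']=z['D'];c['extrinsics']=z['E'];return z['p'],z['d'],c
def cloud(p,d,c):
    v,u=np.nonzero(d>0);return u,v,world(c,u,v,d[v,u])
def plan(pos,R,n):
    """equal rows from current to goal"""
    from scipy.spatial.transform import Rotation as Ro
    s=sensors.get_state();r=Ro.from_matrix(s['ee_rot'].T@R).as_rotvec(degrees=True)
    print('tool-frame shift',np.round(s['ee_rot'].T@(np.array(pos)-s['tool_pos']),4),'turn',np.round(r,2))
E
python3 - <<'E'
from h import *
for n,(a,b,cc,dd) in {'top0':(215,325,130,225),'scene0':(260,380,185,290)}.items():
    p,d,c=load(n);u,v,P=cloud(p,d,c);m=(u>a)&(u<b)&(v>cc)&(v<dd);o=orange(p)[v,u]&m
    Q=P[o];k=Q[:,2]>Q[:,2].max()-.012
    print(n,'knob',o.sum(),Q[:,2].max(),Q[k].mean(0), np.median(Q,0))
    f=m&~o&(np.abs(P[:,2]-.105)<.006); F=P[f]
    print('flangeZ',np.median(F[:,2]),f.sum());
    r=cv2.minAreaRect(F[:,:2].astype(np.float32));print(r)
    # slot: pixels
    s=m&(P[:,2]<.1)&(P[:,2]>.07); g=cv2.cvtColor(p,cv2.COLOR_RGB2GRAY)[v,u]
    s=m&(g<45)&(P[:,2]>.08); print('slot dark',s.sum(),P[s].mean(0) if s.any() else 0)
E
```

```text
top0 knob 67 0.14659014025039907 [0.48707904 0.00312491 0.13918887] [0.48352965 0.00443199 0.12578401]
flangeZ 0.10487378057086971 983
((0.5687622427940369, 0.057304054498672485), (0.19853968918323517, 0.19110672175884247), 73.52250671386719)
slot dark 159 [0.59023373 0.05857499 0.09366253]
scene0 knob 138 0.14246645216423248 [0.49090505 0.00423284 0.13616906] [0.49407438 0.00221613 0.12239531]
flangeZ 0.10443869188654165 1504
((0.5697201490402222, 0.05866095423698425), (0.19704775512218475, 0.1948017179965973), 73.61563873291016)
slot dark 371 [0.60317592 0.06660631 0.09299347]
```

Run:
```python
from h import *
R=np.array([[.2823,.9593,0],[.9593,-.2823,0],[0,0,-1]])
plan([.50,0.0,.24],R,1)
```

```text
tool-frame shift [ 0.4874 -0.4381 -0.0346] turn [ -0.09  -0.07 -60.72]
```

step_arm(rows=[[0, 0, -0.007, 0, 0, -10.1, 0.06], [0, 0, -0.007, 0, 0, -10.1, 0.06], [0, 0, -0.007, 0, 0, -10.1, 0.06], [0, 0, -0.007, 0, 0, -10.1, 0.06], [0, 0, -0.007, 0, 0, -10.1, 0.06]])

```text
time_s: 0.72
tool_pos: [0.1225, -0.5359, 0.24]
ee_rot: [[0.443, 0.897, -0.0], [0.897, -0.443, 0.001], [0.001, -0.001, -1.0]]
ft_force: [0.5, -0.1, -0.9]
width: 0.0602
gripper_force: 0.0
```

step_arm(rows=[[0, 0, 0, 0, 0, -10.1, 0.06], [0.048, 0.016, 0, 0, 0, 0, 0.06], [0.048, 0.016, 0, 0, 0, 0, 0.06], [0.048, 0.016, 0, 0, 0, 0, 0.06], [0.048, 0.016, 0, 0, 0, 0, 0.06]])

```text
time_s: 1.35
tool_pos: [0.2391, -0.3687, 0.2399]
ee_rot: [[0.285, 0.959, -0.0], [0.959, -0.285, 0.001], [0.001, -0.0, -1.0]]
ft_force: [0.3, 0.8, 0.1]
width: 0.0597
gripper_force: 0.0
```

step_arm(rows=[[0.048, 0.016, 0, 0, 0, 0, 0.06], [0.048, 0.016, 0, 0, 0, 0, 0.06], [0.048, 0.016, 0, 0, 0, 0, 0.06], [0.048, 0.016, 0, 0, 0, 0, 0.06], [0.048, 0.016, 0, 0, 0, 0, 0.06]])

```text
time_s: 1.98
tool_pos: [0.384, -0.1614, 0.2401]
ee_rot: [[0.284, 0.959, -0.0], [0.959, -0.284, -0.0], [-0.0, -0.0, -1.0]]
ft_force: [0.3, -0.5, -0.2]
width: 0.0602
gripper_force: 0.0
```

step_arm(rows=[[0.048, 0.016, 0, 0, 0, 0, 0.06], [0.048, 0.016, 0, 0, 0, 0, 0.06], [0.048, 0.016, 0, 0, 0, 0, 0.06], [0.045, 0.018, 0, 0, 0, 0, 0.06], [0, 0, 0, 0, 0, 0, 0.06]])

```text
time_s: 2.6
tool_pos: [0.5011, 0.0018, 0.2391]
ee_rot: [[0.28, 0.96, -0.002], [0.96, -0.28, 0.001], [-0.0, -0.003, -1.0]]
ft_force: [0.2, 0.4, -0.3]
width: 0.0598
gripper_force: 0.0
```

Run:
```python
from h import *
p,d,c=snap('wrist','w1');s=sensors.get_state();print(s['time_s'],s['tool_pos'],s['ee_rot'].round(3),np.round(c['extrinsics'],3))
u,v,P=cloud(p,d,c);o=orange(p)[v,u];Q=P[o]
if o.any():
    z=Q[:,2].max();print(z,o.sum(),[ (a,Q[abs(Q[:,2]-a)<.003].mean(0).round(4)) for a in(.137,.133,.109)])
    t=Q[Q[:,2]>.133];print(cv2.minEnclosingCircle(t[:,:2].astype(np.float32)))
```

```text
2.65 [5.00419628e-01 3.50975900e-04 2.39429793e-01] [[ 0.282  0.959 -0.002]
 [ 0.959 -0.282 -0.   ]
 [-0.001 -0.002 -1.   ]] [[ 0.96  -0.271 -0.072  0.522]
 [-0.28  -0.93  -0.237  0.071]
 [-0.002  0.248 -0.969  0.418]
 [ 0.     0.     0.     1.   ]]
0.36357425743723615 1472 [(0.137, array([0.4891, 0.0058, 0.1362])), (0.133, array([0.4895, 0.0068, 0.135 ])), (0.109, array([0.4916, 0.0103, 0.1083]))]
((0.5180294513702393, 0.022237291559576988), 0.04274841025471687)
```

View pics/w1.png

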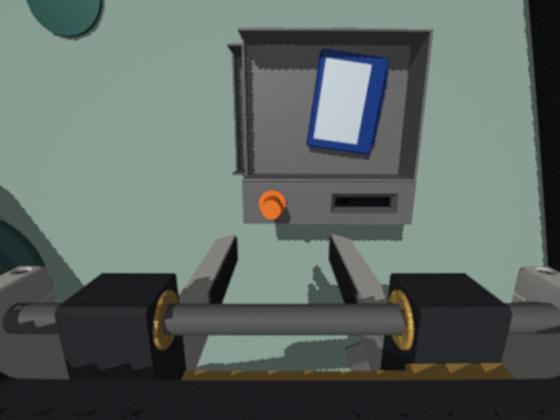

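```bash
cat >> h.py <<'E'
def plane(c,u,v,z):
    a=world(c,u,v,np.ones(len(u)));E=np.array(c['extrinsics']);o=E[:3,3];r=a-o;return o+r*((z-o[2])/r[:,2])[:,None]
E
python3 - <<'E'
from h import *
p,d,c=load('w1');u,v,P=cloud(p,d,c)
m=(u>225)&(u<440)&(v>20)&(v<230)
o=orange(p)[v,u]&m;T=o&(P[:,2]>.1345)
g=cv2.cvtColor(p,cv2.COLOR_RGB2GRAY)
hs=cv2.cvtColor(p,cv2.COLOR_RGB2HSV);print(hs[212,271],hs[200,271],hs[200,262])
X=plane(c,u[T],v[T],.137);print('knobtop',T.sum(),cv2.minEnclosingCircle(X[:,:2].astype(np.float32)),P[T][:,2].mean())
f=m&~o&(abs(P[:,2]-.105)<.005)&(v>175);print(P[f][:,2].mean())
F=plane(c,u[f],v[f],.105)[:,:2].astype(np.float32);r=cv2.minAreaRect(F);print('flange',r)
# slot rim: dark/deep pixels in slot area
k=(u>325)&(u<405)&(v>185)&(v<220)&((P[:,2]<.1005))
S=plane(c,u[k],v[k],.105)[:,:2].astype(np.float32);print('slot',k.sum(),cv2.minAreaRect(S),u[k].min(),u[k].max(),v[k].min(),v[k].max())
pc=cv2.resize(p[180:235,235:425],None,fx=4,fy=4,interpolation=cv2.INTER_CUBIC);cv2.imwrite('pics/w1c.png',pc[:,:,::-1])
E
```

```text
[ 12 209 225] [ 12 208 183] [ 12 208 226]
knobtop 286 ((0.48900097608566284, 0.005699581000953913), 0.009899628348648548) 0.13624976821131862
0.1040617408691687
flange ((0.5491993427276611, -0.008965548127889633), (0.05312177538871765, 0.19007405638694763), 73.76402282714844)
slot 768 ((0.5858404040336609, -0.02268587052822113), (0.017018776386976242, 0.06726399064064026), 73.7835464477539) 333 393 195 210
```

View pics/w1c.png

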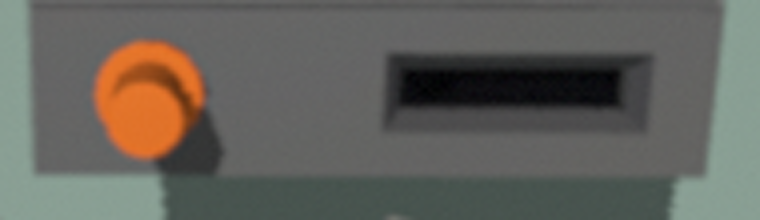

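step_arm(rows=[[0.002, -0.0124, 0, 0, 0, 0, 0.05], [0, 0, 0.04, 0, 0, 0, 0.05], [0, 0, 0.04, 0, 0, 0, 0.05], [0, 0, 0.02, 0, 0, 0, 0.05], [0, 0, 0, 0, 0, 0, 0.05]])

```text
time_s: 3.28
tool_pos: [0.4868, 0.0041, 0.1389]
ee_rot: [[0.286, 0.958, -0.004], [0.958, -0.286, 0.0], [-0.001, -0.004, -1.0]]
ft_force: [0.6, 0.4, -0.2]
width: 0.0498
gripper_force: 0.0
```

Run:
```python
from h import *
p,d,c=snap('wrist','w2');s=sensors.get_state();print(s['tool_pos'],s['ft_force'])
u,v,P=cloud(p,d,c);T=orange(p)[v,u]&(P[:,2]>.132)&(P[:,2]<.145);T&=np.hypot(P[:,0]-.489,P[:,1]-.005)<.03
if T.sum()>20:
  X=plane(c,u[T],v[T],.137);print(T.sum(),cv2.minEnclosingCircle(X[:,:2].astype(np.float32)),P[T].mean(0),P[T][:,2].max())
```

```text
[0.48810606 0.00413457 0.14061301] [-0.08557482 -0.02224843 -0.0516364 ]
665 ((0.4895317554473877, 0.006463418714702129), 0.010366317816078663) [0.48921609 0.00616758 0.13609579] 0.1379885114828107
```

View pics/w2.png

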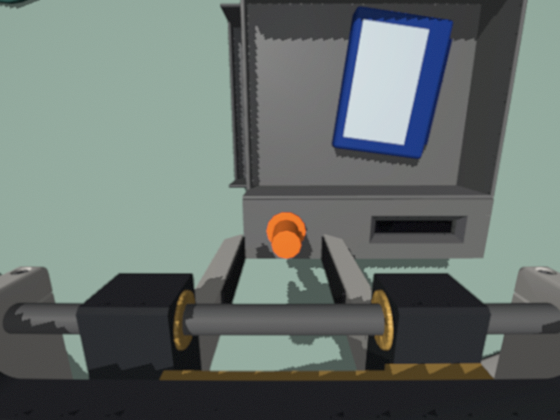

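The knob sits between the fingers at (286,245). I'll correct by 2 mm, lower the tool and grip.

step_arm(rows=[[0.0022, 0.0006, 0.01, 0, 0, 0, 0.05], [0, 0, 0.01, 0, 0, 0, 0.05], [0, 0, 0.0085, 0, 0, 0, 0.05], [0, 0, 0, 0, 0, 0, 0.05], [0, 0, 0, 0, 0, 0, 0.03]])

```text
time_s: 3.95
tool_pos: [0.4905, 0.0069, 0.1121]
ee_rot: [[0.284, 0.959, 0.0], [0.959, -0.284, -0.0], [-0.0, 0.0, -1.0]]
ft_force: [-0.2, 0.2, 0.5]
width: 0.0428
gripper_force: 0.0
```

step_arm(rows=[[0, 0, 0, 0, 0, 0, 0.012], [0, 0, 0, 0, 0, 0, 0.012], [0, 0, 0, 0, 0, 0, 0.012], [0, 0, 0, 0, 0, 0, 0.012]], newtons=15)

```text
time_s: 4.45
tool_pos: [0.4905, 0.0069, 0.1122]
ee_rot: [[0.284, 0.959, 0.0], [0.959, -0.284, -0.0], [0.0, 0.0, -1.0]]
ft_force: [0.7, 0.8, 0.7]
width: 0.0197
gripper_force: 15.0
```

step_arm(rows=[[0, 0, -0.005, 0, 0, 0, 0.012], [0, 0, -0.012, 0, 0, 0, 0.012], [0, 0, -0.015, 0, 0, 0, 0.012], [0, 0, -0.018, 0, 0, 0, 0.012], [0, 0, 0, 0, 0, 0, 0.012]])

```text
time_s: 5.08
tool_pos: [0.4919, 0.0067, 0.1648]
ee_rot: [[0.284, 0.959, 0.005], [0.959, -0.284, -0.001], [0.001, 0.005, -1.0]]
ft_force: [0.3, -0.2, -1.1]
width: 0.0192
gripper_force: 15.0
```

step_arm(rows=[[0, 0.02, 0, 0, 0, 0, 0.012], [0, 0.03, 0, 0, 0, 0, 0.012], [0, 0.02, 0, 0, 0, 0, 0.012], [0, 0.012, 0, 0, 0, 0, 0.012], [0, 0, 0, 0, 0, 0, 0.012]])

```text
time_s: 5.7
tool_pos: [0.569, -0.0166, 0.1614]
ee_rot: [[0.285, 0.959, -0.001], [0.959, -0.285, 0.0], [-0.0, -0.001, -1.0]]
ft_force: [-0.5, 0.0, -1.4]
width: 0.0195
gripper_force: 15.0
```

Run:
```python
from h import *
p,d,c=snap('wrist','w3');s=sensors.get_state();print(s['time_s'],s['tool_pos'],s['ft_force'],s['ee_rot'].round(4),s['width'])
u,v,P=cloud(p,d,c)
f=(abs(P[:,2]-.105)<.004);print(np.median(P[f],0))
R=s['ee_rot'];tp=s['tool_pos']
k=(P[:,2]<.1005)&(np.hypot(P[:,0]-.5865,P[:,1]+.0225)<.05)
w=np.array([.5865,-.0225]);ex=np.array([.960,-.2797]);ey=np.array([.2797,.960])
L=(P[:,:2]-w);k=(P[:,2]<.1005)&(abs(L@ex)<.04)&(abs(L@ey)<.013)
S=plane(c,u[k],v[k],.105)[:,:2].astype(np.float32);print('slot',k.sum(),cv2.minAreaRect(S))
o=orange(p)[v,u]&(np.hypot(P[:,0]-tp[0],P[:,1]-tp[1])<.03)
print(o.sum(),P[o].min(0),P[o].max(0),P[o].mean(0))
e=(s['tool_pos'][:2]-w);print('tcp rel slot',e@ex,e@ey)
```

```text
5.75 [ 0.56862849 -0.0163849   0.16157763] [-1.52772754 -0.13337583  0.32763773] [[ 2.844e-01  9.587e-01 -1.200e-03]
 [ 9.587e-01 -2.844e-01  1.000e-04]
 [-2.000e-04 -1.200e-03 -1.000e+00]] 0.019286715868502797
[ 0.54057613 -0.00298504  0.10428788]
slot 1136 ((0.58669513463974, -0.022953417152166367), (0.01683182455599308, 0.06668363511562347), 73.46891784667969)
1978 [ 0.55144804 -0.02787967  0.08917681] [0.59594726 0.01327012 0.28613344] [ 0.57220486 -0.01045555  0.19908002]
tcp rel slot -0.01886704141665462 0.0008718328826838829
```

View pics/w3.png

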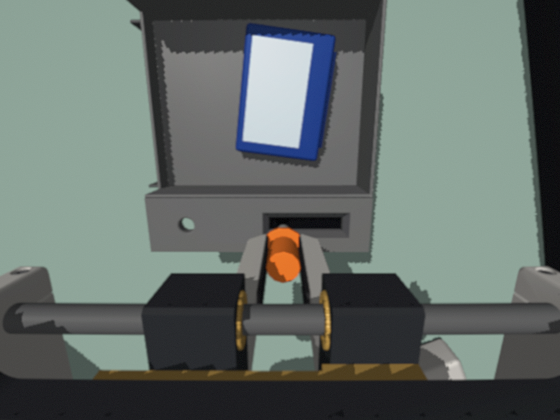

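The picture shows the pin held at (284,255) and the parking hole empty at (187,224). The pin is in line with the slot. I'll go to the -x end of the slot and lower through it.

step_arm(rows=[[0, -0.0065, 0, 0, 0, 0, 0.012], [0, 0, 0.008, 0, 0, 0, 0.012], [0, 0, 0.007, 0, 0, 0, 0.012], [0, 0, 0.003, 0, 0, 0, 0.012], [0, 0, 0, 0, 0, 0, 0.012]])

```text
time_s: 6.38
tool_pos: [0.5625, -0.0146, 0.1434]
ee_rot: [[0.284, 0.959, -0.001], [0.959, -0.284, 0.0], [-0.0, -0.001, -1.0]]
ft_force: [0.1, -0.2, -0.8]
width: 0.0193
gripper_force: 15.0
```

step_arm(rows=[[0, 0, 0.002, 0, 0, 0, 0.012], [0, 0, 0.0015, 0, 0, 0, 0.012], [0, 0, 0, 0, 0, 0, 0.012]])

```text
time_s: 6.75
tool_pos: [0.5628, -0.0146, 0.1404]
ee_rot: [[0.284, 0.959, -0.0], [0.959, -0.284, -0.0], [-0.0, -0.0, -1.0]]
ft_force: [0.3, 0.0, -1.0]
width: 0.0195
gripper_force: 15.0
```

step_arm(rows=[[0, 0, 0.001, 0, 0, 0, 0.012], [0, 0, 0.001, 0, 0, 0, 0.012], [0, 0, 0.001, 0, 0, 0, 0.012], [0, 0, 0, 0, 0, 0, 0.012]])

```text
time_s: 7.25
tool_pos: [0.5627, -0.0146, 0.1373]
ee_rot: [[0.284, 0.959, -0.0], [0.959, -0.284, -0.0], [-0.0, -0.0, -1.0]]
ft_force: [-1.3, -0.3, -0.3]
width: 0.0194
gripper_force: 15.0
```

step_arm(rows=[[0, 0, 0.0008, 0, 0, 0, 0.012], [0, 0, 0, 0, 0, 0, 0.012]])

```text
time_s: 7.5
tool_pos: [0.5627, -0.0146, 0.1366]
ee_rot: [[0.284, 0.959, -0.0], [0.959, -0.284, -0.0], [-0.0, -0.0, -1.0]]
ft_force: [1.7, 0.1, -0.7]
width: 0.0194
gripper_force: 15.0
```

step_arm(rows=[[0, 0, 0.0007, 0, 0, 0, 0.012], [0, 0, 0, 0, 0, 0, 0.012]])

```text
time_s: 7.75
tool_pos: [0.5628, -0.0146, 0.1362]
ee_rot: [[0.284, 0.959, 0.0], [0.959, -0.284, -0.0], [-0.0, 0.0, -1.0]]
ft_force: [-0.7, 0.1, -0.2]
width: 0.0196
gripper_force: 15.0
```

step_arm(rows=[[0, 0, 0.0005, 0, 0, 0, 0.012], [0, 0, 0, 0, 0, 0, 0.012]])

```text
time_s: 8.0
tool_pos: [0.5629, -0.0146, 0.136]
ee_rot: [[0.284, 0.959, 0.001], [0.959, -0.284, -0.0], [0.0, 0.001, -1.0]]
ft_force: [-0.6, 0.2, 1.8]
width: 0.0199
gripper_force: 15.0
```

step_arm(rows=[[0, 0, 0.0005, 0, 0, 0, 0.012], [0, 0, 0, 0, 0, 0, 0.012]])

```text
time_s: 8.25
tool_pos: [0.563, -0.0146, 0.1356]
ee_rot: [[0.284, 0.959, 0.001], [0.959, -0.284, -0.0], [0.0, 0.001, -1.0]]
ft_force: [-0.8, 0.3, 4.3]
width: 0.0196
gripper_force: 15.0
```

step_arm(rows=[[0, 0.0015, 0, 0, 0, 0, 0.012], [0, 0.0015, 0, 0, 0, 0, 0.012], [0, 0, 0, 0, 0, 0, 0.012]])

```text
time_s: 8.62
tool_pos: [0.5641, -0.0149, 0.1352]
ee_rot: [[0.284, 0.959, -0.004], [0.959, -0.284, 0.001], [-0.0, -0.004, -1.0]]
ft_force: [-5.1, 1.0, 7.0]
width: 0.0195
gripper_force: 15.1
```

step_arm(rows=[[0, 0, -0.0006, 0, 0, 0, 0.012], [0, 0, 0, 0, 0, 0, 0.012]])

```text
time_s: 8.88
tool_pos: [0.5645, -0.0151, 0.1354]
ee_rot: [[0.284, 0.959, -0.003], [0.959, -0.284, 0.001], [-0.0, -0.003, -1.0]]
ft_force: [-5.2, 1.1, 3.6]
width: 0.0199
gripper_force: 15.0
```

step_arm(rows=[[0, 0.0005, 0, 0, 0, 0, 0.012], [0, 0.0005, 0, 0, 0, 0, 0.012], [0, 0, 0, 0, 0, 0, 0.012]])

```text
time_s: 9.25
tool_pos: [0.5658, -0.0154, 0.1354]
ee_rot: [[0.284, 0.959, -0.002], [0.959, -0.284, 0.001], [-0.0, -0.002, -1.0]]
ft_force: [-4.0, 0.9, 4.8]
width: 0.0199
gripper_force: 15.0
```

step_arm(rows=[[0, 0.0015, -0.0003, 0, 0, 0, 0.012], [0, 0.0015, 0, 0, 0, 0, 0.012], [0, 0, 0, 0, 0, 0, 0.012]])

```text
time_s: 9.62
tool_pos: [0.5698, -0.0168, 0.135]
ee_rot: [[0.285, 0.959, -0.0], [0.959, -0.285, -0.0], [-0.0, -0.0, -1.0]]
ft_force: [-0.5, 0.5, 0.3]
width: 0.0192
gripper_force: 15.0
```

step_arm(rows=[[0, 0.0015, 0, 0, 0, 0, 0.012], [0, 0.0015, 0, 0, 0, 0, 0.012], [0, 0, 0, 0, 0, 0, 0.012]])

```text
time_s: 10.0
tool_pos: [0.5709, -0.0171, 0.1351]
ee_rot: [[0.284, 0.959, -0.004], [0.959, -0.284, 0.001], [-0.0, -0.004, -1.0]]
ft_force: [-4.4, 1.7, 0.0]
width: 0.0195
gripper_force: 15.0
```

Vertical force has vanished while lateral force rises, so the tip is probably caught in the hole. I'll back off 2 mm and lower gently.

step_arm(rows=[[0, -0.0018, 0, 0, 0, 0, 0.012], [0, 0, 0.0007, 0, 0, 0, 0.012], [0, 0, 0.0007, 0, 0, 0, 0.012], [0, 0, 0, 0, 0, 0, 0.012]])

```text
time_s: 10.5
tool_pos: [0.5706, -0.0169, 0.1348]
ee_rot: [[0.284, 0.959, 0.0], [0.959, -0.284, -0.0], [-0.0, 0.0, -1.0]]
ft_force: [-4.3, 1.3, 1.6]
width: 0.0195
gripper_force: 15.0
```

step_arm(rows=[[0, -0.0012, 0, 0, 0, 0, 0.012], [0, 0, 0, 0, 0, 0, 0.012]])

```text
time_s: 10.75
tool_pos: [0.5702, -0.0168, 0.1349]
ee_rot: [[0.284, 0.959, 0.002], [0.959, -0.284, -0.001], [0.0, 0.002, -1.0]]
ft_force: [-2.1, 0.2, -0.8]
width: 0.0194
gripper_force: 15.0
```

step_arm(rows=[[0, 0, 0.0006, 0, 0, 0, 0.012], [0, 0, 0, 0, 0, 0, 0.012]])

```text
time_s: 11.0
tool_pos: [0.57, -0.0167, 0.134]
ee_rot: [[0.284, 0.959, 0.001], [0.959, -0.284, -0.0], [0.0, 0.001, -1.0]]
ft_force: [-0.2, 1.0, 0.5]
width: 0.0195
gripper_force: 15.0
```

step_arm(rows=[[0, 0, 0.001, 0, 0, 0, 0.012], [0, 0, 0.001, 0, 0, 0, 0.012], [0, 0, 0, 0, 0, 0, 0.012]])

```text
time_s: 11.38
tool_pos: [0.5698, -0.0167, 0.1317]
ee_rot: [[0.284, 0.959, 0.001], [0.959, -0.284, -0.0], [-0.0, 0.001, -1.0]]
ft_force: [-0.2, 0.1, -0.3]
width: 0.0195
gripper_force: 15.0
```

step_arm(rows=[[0, 0, 0.001, 0, 0, 0, 0.012], [0, 0, 0.001, 0, 0, 0, 0.012], [0, 0, 0, 0, 0, 0, 0.012]])

```text
time_s: 11.75
tool_pos: [0.5695, -0.0166, 0.1297]
ee_rot: [[0.284, 0.959, -0.0], [0.959, -0.284, -0.0], [-0.0, -0.0, -1.0]]
ft_force: [-0.5, 0.1, -0.8]
width: 0.0193
gripper_force: 15.0
```

step_arm(rows=[[0, 0, 0.002, 0, 0, 0, 0.012], [0, 0, 0.002, 0, 0, 0, 0.012], [0, 0, 0.002, 0, 0, 0, 0.012], [0, 0, 0, 0, 0, 0, 0.012]])

```text
time_s: 12.25
tool_pos: [0.5693, -0.0166, 0.1235]
ee_rot: [[0.284, 0.959, -0.001], [0.959, -0.284, -0.0], [-0.0, -0.001, -1.0]]
ft_force: [0.1, 0.9, -0.3]
width: 0.0194
gripper_force: 15.0
```

step_arm(rows=[[0, 0, 0.002, 0, 0, 0, 0.012], [0, 0, 0.002, 0, 0, 0, 0.012], [0, 0, 0.002, 0, 0, 0, 0.012], [0, 0, 0, 0, 0, 0, 0.012]])

```text
time_s: 12.75
tool_pos: [0.5693, -0.0166, 0.1175]
ee_rot: [[0.284, 0.959, -0.001], [0.959, -0.284, -0.0], [-0.0, -0.001, -1.0]]
ft_force: [0.2, -0.3, -0.3]
width: 0.0198
gripper_force: 15.0
```

step_arm(rows=[[0, 0, 0.0015, 0, 0, 0, 0.012], [0, 0, 0.0015, 0, 0, 0, 0.012], [0, 0, 0.001, 0, 0, 0, 0.012], [0, 0, 0, 0, 0, 0, 0.012]])

```text
time_s: 13.25
tool_pos: [0.5694, -0.0166, 0.1137]
ee_rot: [[0.284, 0.959, -0.0], [0.959, -0.284, -0.0], [-0.0, -0.0, -1.0]]
ft_force: [-0.1, -0.3, -0.7]
width: 0.0194
gripper_force: 15.0
```

step_arm(rows=[[0, 0, 0.0008, 0, 0, 0, 0.012], [0, 0, 0, 0, 0, 0, 0.012]])

```text
time_s: 13.5
tool_pos: [0.5695, -0.0166, 0.113]
ee_rot: [[0.284, 0.959, -0.0], [0.959, -0.284, -0.0], [-0.0, -0.0, -1.0]]
ft_force: [-0.0, 0.4, -1.2]
width: 0.02
gripper_force: 15.0
```

step_arm(rows=[[0, 0, 0.0007, 0, 0, 0, 0.012], [0, 0, 0, 0, 0, 0, 0.012]])

```text
time_s: 13.75
tool_pos: [0.5695, -0.0166, 0.1124]
ee_rot: [[0.284, 0.959, 0.0], [0.959, -0.284, -0.0], [-0.0, 0.0, -1.0]]
ft_force: [0.2, -0.2, -0.5]
width: 0.0195
gripper_force: 15.0
```

step_arm(rows=[[0, 0, 0, 0, 0, 0, 0.024], [0, 0, 0, 0, 0, 0, 0.045], [0, 0, 0, 0, 0, 0, 0.06], [0, 0, 0, 0, 0, 0, 0.06], [0, 0, 0, 0, 0, 0, 0.06]])

```text
time_s: 14.38
tool_pos: [0.5695, -0.0166, 0.1124]
ee_rot: [[0.284, 0.959, 0.0], [0.959, -0.284, -0.0], [-0.0, 0.0, -1.0]]
ft_force: [0.2, 0.8, 0.1]
width: 0.0588
gripper_force: 0.0
```

step_arm(rows=[[0, 0, -0.02, 0, 0, 0, 0.06], [0, 0, -0.03, 0, 0, 0, 0.06], [0, 0, -0.04, 0, 0, 0, 0.06], [0, 0, -0.03, 0, 0, 0, 0.06], [0, 0, 0, 0, 0, 0, 0.06]])

```text
time_s: 15.0
tool_pos: [0.571, -0.0168, 0.2356]
ee_rot: [[0.284, 0.959, 0.007], [0.959, -0.284, -0.001], [0.001, 0.007, -1.0]]
ft_force: [-0.4, -0.0, -0.1]
width: 0.0602
gripper_force: 0.0
```

Run:
```python
from h import *
p,d,c=snap('wrist','w4');s=sensors.get_state();print(s['time_s'],s['tool_pos'],s['ft_force'],s['width'])
u,v,P=cloud(p,d,c)
O=orange(p)[v,u]&(np.hypot(P[:,0]-.569,P[:,1]+.016)<.03);T=O&(P[:,2]>.1325)
print('top z',np.median(P[T][:,2]),P[O][:,2].max());X=plane(c,u[T],v[T],.137);print(cv2.minEnclosingCircle(X[:,:2].astype(np.float32)))
f=(abs(P[:,2]-.105)<.003)&(np.hypot(P[:,0]-.57,P[:,1]+.016)<.06)&~O;print('flange',np.median(P[f][:,2]))
```

```text
15.05 [ 0.5699517  -0.01667907  0.23305387] [-0.23103191  0.32607404  0.16394185] 0.05989033151888476
top z 0.1364156389494691 0.36005332555006736
((0.5414194464683533, -0.1335768848657608), 0.12880553305149078)
flange 0.10421967277344424
```

View pics/w4.png

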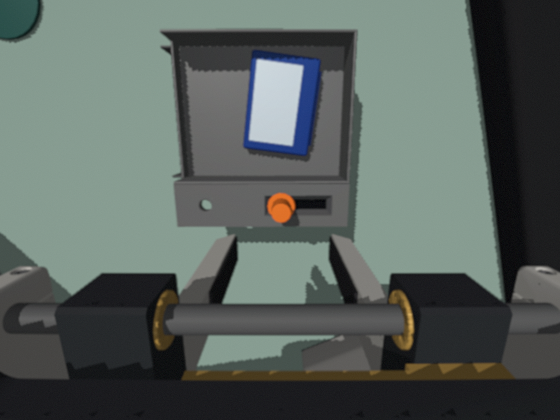

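The pin stands in the slot at (281,207). Its knob top is 32.2 mm above the flange, and home is 32 mm. The gripper is clear.

```bash
python3 -c "
from rig import job
print(job.sign_off())"
```

```text
the job is handed in; nothing more can be done
None
```

The pin is fully home in the rail hole, about 18 mm from the slot's centre on the low-front side, with its collar on the flange; it is released and the job is handed in, but no verdict came back.

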